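Zero the fine-height stage and back it off seven clicks

TASK

Set the fine-height stage on the bench: turn its black click dial clockwise until you feel it come up against the end stop, without forcing the stop, then turn it back counter-clockwise exactly seven clicks and let go. Leave the tools lying around it where they are.

Things in the scene. Friction and masses are not known exactly. Their poses are not given: they have to be found in the camera images.
- fixture: fine-height stage, fixed on the table: grey base 100 mm (its x) by 205 mm (its y, from -55 to +150 mm), top at z = 22 mm. Origin: on the table right under the axis of the click dial; z up, +y toward the round stage table, whose centre is 105 mm from the dial axis. Round the dial axis stands an aluminium housing, 74 mm across, top at z = 46 mm, with dark marks on its rim.
- dial_grip (a point): black click dial on the housing: a skirt 58 mm across (top 50 mm above the table) carrying an upright grip bar 52 mm long, 14 mm thick, from 51 to 84 mm above the table, white line on one half of its top. Point: on the dial's vertical axis, inside the bar, 72 mm above the table; x along the bar to the white line, y across its two flat sides (grip there), z up. Turns with the dial.
- housing_top (a point): centre of the housing's top, 46 mm above the table, under the dial. How the dial turns: clockwise from above lowers the stage to the end stop, which is at click 0; counter-clockwise raises it. One click = 20 degrees. Clicks push and pull with up to about 0.2 N m; let go, the dial settles in the nearest click. It starts 3 to 5 clicks from the stop and has 13 in all.
- stop_axis (a point): point on the dial axis, 35 mm above the table: the hidden end stop. Where it lies round the axis differs every time and has nothing to do with the rim marks or the white line: it is found only by feel, as the dial blocks and the torque climbs well above that of a click. It is spring-backed: firm up to about 0.4 N m; forced harder, it yields.
- stage_top (a point): centre of the top of the round aluminium stage table, 66 mm across, at the +y end of the base. Its height in the fixture's frame is 54.0 mm at the end stop and rises 0.4 mm a click (56.8 mm at seven clicks); forcing the stop by 0.2 rad drives it 0.23 mm below 54.0. Too fine to be told from noisy readings: count the clicks.
- torch_1: bystander, to be left alone: black rubber-sleeved torch lying down, 50x138x50 mm; origin at the centre of its underside
- blower: bystander, to be left alone: dark green rubber air blower lying down, 50x142x50 mm; origin at the centre of its underside
- cup_tool: bystander, to be left alone: lens-ring tool with a black cup, lying, 24x109x24 mm; origin at the centre of its underside
- driver_a: bystander, to be left alone: silver precision screwdriver lying, 17x142x17 mm; origin at the centre of its underside
- driver_b: bystander, to be left alone: silver precision screwdriver with a red band lying, 18x116x18 mm; origin at the centre of its underside
- pliers: bystander, to be left alone: small dark snap-ring pliers lying, 81x38x11 mm; origin at the centre of its underside
- brass_rod: bystander, to be left alone: brass round bar lying, 11x65x11 mm; origin at the centre of its underside

How it is judged:
On the way:
1. the dial has been turned clockwise to its end stop (stage table within 0.3 click of its lowest height) (z of stage_top in the frame of fixture below 0.05412 m), for 0.2 s.
At the end, for the whole second after the job is handed in: the dial rests seven clicks counter-clockwise of the end stop (stage table 2.8 mm above its stop height, within 0.4 click = 0.16 mm), let go (z of stage_top in the frame of fixture between 0.05664 and 0.05696 m); the robot touches nothing.
It fails at once if the end stop is forced (driven more than 0.2 rad past where it stands) (z of stage_top in the frame of fixture below 0.05377 m).
It fails at once if a bystander is displaced by more than 30 mm (distance of any of torch_1, blower, cup_tool, driver_a, driver_b, pliers, brass_rod from where it was at the start of the episode above 0.03 m).
It also fails if it takes over 72 s, if anything falls off the work surface, if the arm or the gripper's body presses on something with over 40 N, if the wrist force passes 120 N, or if a joint passes its speed limit or range.

ROBOT

A 6-joint arm with a two-finger parallel gripper is mounted at the origin on a cart in front of the work surface, level with it; the furniture and walls round the work are solid. World frame = base frame: x ahead of the robot, y to its left, z up, the work surface at z = 0. Lengths are in m, angles in rad, forces in N, time in s.
With the tool pointing down it reaches from about 0.25 to 0.725 m from the base axis. Payload 4 kg.
Tool frame: the origin (TCP) lies at the very end of the fingers, on their centre line; the grasp point (between the pads) lies 19 mm behind it; z points along the fingers, y is the line along which they close (so a half turn about z gives the same grasp; the last joint's range is limited). The gripper opens to 85 mm and grips with 20 to 120 N. Pads are 22 mm wide; open, the fingers measure 114 mm over their backs; the gripper's body (76 mm by 85 mm) begins 54 mm behind the grasp point. The pads swing forward as they close: fully open they stand 13 mm farther back than shut.
Start: joints at [1.339, 0.241, 0.005, 1.335, 0, 1.571], TCP at [0.115, 0.487, 0.231] pointing down, gripper open.
Joint ranges: [-2.72, 2.72], [-1.05, 1.87], [-1.09, 1.28], [-1.99, 2.15], [-1.42, 1.44], [-3.14, 3.14]. Speed limits (rad/s): [2.79, 2.79, 3.14, 3.14, 3.14, 3.14].

INTERFACE

Orientations are given as a unit quaternion [x, y, z, w].
In Python, from workcell import bot gives the robot as it stands.
- The arm moves only by the tool carry_out, never from a script. Its argument "increments" is one flat list of numbers, 5 for each row, row after row: the finger opening in cm, from 0 to 8.54, then the shift along the tool's x, y, z in cm, then the turn about the tool's z in rad. A call has exactly 5 rows; each row shifts and turns the commanded pose from where the row before left it, along the tool's axes as they then stand; what a row does not reach is not made up. A row lasts 1/8 s, in which the tool goes at most 62.5 mm and 10.7 degrees, less where a joint would pass 70% of its speed; a pose out of reach is approached as far as the arm can. A call with a gripper value outside its range is refused whole. The fingers move at their own pace and stop on an object; the grip force is fixed at half the most. Time passes only in rows, so rows that do not move let the fingers close, or fill a call up. It gives the time, the measured TCP pose, the force, the opening and the grip force at its end, in the units of the state.
- bot.get_obs(): the state, without advancing time (a new reading comes with each control period).
- bot.camera(name): name is "side" or "top"; returns a dict with "pixels" (480x640x3 uint8, blue, green, red), "range_z" (480x640 float32, m along the optical axis (not along the pixel's ray), 0 where there is no reading), "mtx" (3x3 intrinsics, pixels), "eye" and "attitude" of the camera in the world. Camera axes: x right, y down, z forward; pixel columns grow to the right and rows downward; lengths in m; the calibration is good to about 2 mm. A picture is of the moment at which its call begins.
- bot.job_done(): hands the job in; it is judged then, once.
Trained networks look in a picture, given as the dict that the camera call returned (one of the last four; its "shot" number tells which), for a name from the list of things; names that differ only in an ending like _2 or _b are one class to them, and where a whole thing is asked for, a point or a joint stands for the part that bears it (a point fixed in the world has none). Each returns a list of dicts, best first, with "p" (0 to 1); they miss things now and then, are a little off and sometimes report something else, mostly with a low value. They report only what shows in the picture. A call takes as long as a camera call.
- bot.find_in(picture, name): "xyz" ([x, y, z] in m, in the coordinates of the camera as it stood for that picture, good to about 4 mm: the middle of the surface that is visible of it).
- bot.regions_of(picture, name): "mask" (480x640 bool, what is visible of it).
- bot.place_of(picture, name): "xyz" ([x, y, z] in m, in the coordinates of the camera as it stood for that picture, good to about 4 mm: a listed point, or the origin of a listed thing).
The state is a dict: "clock": time; "joint_pos": joint angles; "joint_vel": joint speeds; "tau": joint torques, N m; "eef_pos": TCP position; "tool_rot": TCP orientation; "ft_force": force on the tool from outside, world axes, zero at the start; "ft_torque": the same for the moment, N m; "grip_width": finger opening in m; "grasp_force": force on a finger pad.
Only numpy, scipy, OpenCV 4.12 (cv2) and the standard library are available. Lean on these libraries where they do the work, as an engineer would, in place of code of your own. Each camera call takes 0.05 s, during which the arm holds its last target. There are 200 camera calls.

## Working session

There is one attempt and no reset: what is moved stays moved. The work goes in short steps, Python scripts to look and compute and a tool call to move; the robot and the scene stay as the last step left them, time stands still between calls to the robot, and variables do not carry over. Pictures are saved under pics/ and viewed, at most 10 in all, crops included, and the job is handed in when it is done.

Besides the shell and the picture viewer there is one more tool, called after "Emit:" by a JSON object that holds its "op" and its "data", one argument or row to a line. carry_out: Moves the arm, as the interface text tells. Its arguments: {"type":"object","properties":{"increments":{"type":"array","items":{"type":"number"}}},"required":["increments"]}

```bash
mkdir -p pics
cat > h.py <<'E'
import numpy as np, cv2
from scipy.spatial.transform import Rotation as R
from workcell import bot
def cam2w(p,x): 
    a=np.array(p["attitude"]); M=a if a.shape==(3,3) else R.from_quat(a).as_matrix()
    return M@np.array(x)+np.array(p["eye"])
def cloud(p):
    z=p["range_z"]; K=p["mtx"]; v,u=np.mgrid[:480,:640]
    c=np.stack([(u-K[0,2])/K[0,0]*z,(v-K[1,2])/K[1,1]*z,z],-1)
    a=np.array(p["attitude"]); M=a if a.shape==(3,3) else R.from_quat(a).as_matrix()
    return c@M.T+np.array(p["eye"])
E
python3 - <<'E'
from h import *
o=bot.get_obs(); print({k:np.round(v,3) for k,v in o.items()})
for n in("top","side"):
    p=bot.camera(n); cv2.imwrite(f"pics/{n}0.png",p["pixels"]); print(n,np.round(p["eye"],3))
    for t in("dial_grip","stage_top","fixture","housing_top"):
        print(t,[(round(d["p"],2),np.round(cam2w(p,d["xyz"]),4)) for d in bot.place_of(p,t)[:2]])
    if 1:
        C=cloud(p)
        for d in bot.regions_of(p,"dial_grip")[:1]:
            m=d["mask"]; P=C[m]; P=P[(P[:,2]>.076)&(P[:,2]<.092)]
            print(m.sum(),len(P),P.mean(0))
            if len(P)>10:
                r=cv2.minAreaRect(P[:,:2].astype(np.float32)*1000); print(r)
                u,s,vt=np.linalg.svd(P[:,:2]-P[:,:2].mean(0),full_matrices=False);print(vt[0],np.degrees(np.arctan2(vt[0][1],vt[0][0])))
E
```

```text
{'clock': np.float64(0.0), 'joint_pos': array([1.339, 0.241, 0.004, 1.335, 0.   , 1.571]), 'joint_vel': array([-0.001, -0.001, -0.   , -0.002,  0.001, -0.001]), 'tau': array([ 0.0000e+00, -3.7232e+01,  2.5241e+01,  1.7000e-02,  0.0000e+00,
       -0.0000e+00]), 'eef_pos': array([0.115, 0.486, 0.23 ]), 'tool_rot': array([ 0.116,  0.993, -0.001, -0.   ]), 'ft_force': array([-0.388,  0.43 , -0.491]), 'ft_torque': array([ 0.001, -0.029, -0.011]), 'grasp_force': np.float64(0.0), 'grip_width': np.float64(0.085)}
top [0.309 0.085 1.159]
dial_grip [(0.95, array([0.4729, 0.0648, 0.0684])), (0.33, array([ 4.019e-01, -1.848e-01, -2.000e-04]))]
stage_top [(0.68, array([0.4734, 0.1646, 0.0553])), (0.17, array([0.4763, 0.0619, 0.038 ]))]
fixture [(0.81, array([ 0.4723,  0.0604, -0.0018]))]
housing_top [(0.57, array([0.4717, 0.0602, 0.0466]))]
687 217 [0.47315642 0.0620923  0.08317756]
((473.5889587402344, 61.89350891113281), (52.566097259521484, 14.565996170043945), 56.57796859741211)
[-0.55741275 -0.83023552] -123.87706052556324
side [-0.008 -0.676  0.615]
dial_grip [(0.76, array([0.4727, 0.0597, 0.0766])), (0.56, array([0.4719, 0.0637, 0.0349]))]
stage_top [(0.65, array([0.4658, 0.1663, 0.0552]))]
fixture [(0.94, array([ 0.474 ,  0.0648, -0.0034]))]
housing_top [(0.57, array([0.4733, 0.0635, 0.0423]))]
482 109 [0.46922184 0.05612858 0.08298256]
((471.7895812988281, 59.06044006347656), (50.407955169677734, 13.800300598144531), 56.395565032958984)
[-0.54598379 -0.83779574] -123.09191816891321
```

View pics/top0.png

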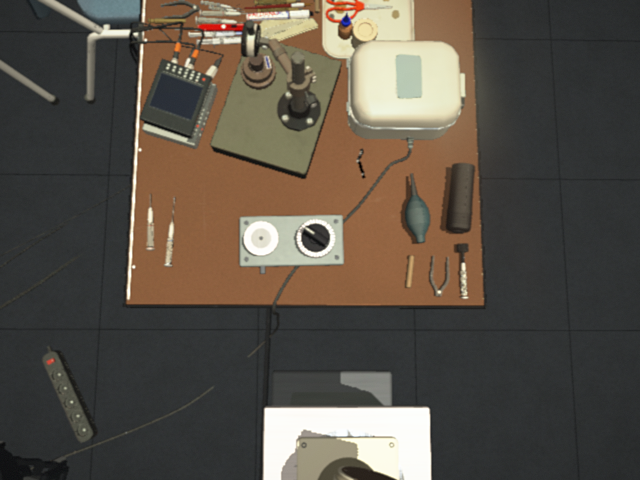

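View pics/side0.png

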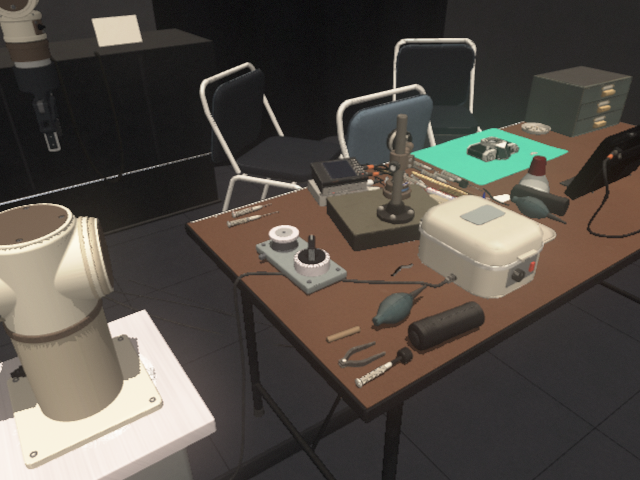

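The top view shows the stage at (290,240). The dial is at (315,237) and its bar points up-left, so the white line is toward +x+y at about 56.5° from x. The side view agrees, with the dial at (312,258), and nothing tall stands near it. I take the dial axis as (0.4725, 0.0615) and move above it.

Emit:
{"op": "carry_out", "data": {
  "increments": [8.5,-4.45,-3.31,0,0,8.5,-4.45,-3.31,0,0,8.5,-4.45,-3.31,0,0,8.5,-4.45,-3.31,0,0,8.5,-4.45,-3.31,0,0]
}}

```text
clock: 1.23
eef_pos: [0.2944, 0.2731, 0.2316]
tool_rot: [0.115, 0.993, 0.0, 0.0]
ft_force: [1.1, 1.2, -0.1]
grip_width: 0.0854
grasp_force: 0.0
```

Emit:
{"op": "carry_out", "data": {
  "increments": [8.5,-4.45,-3.31,0,0,8.5,-4.45,-3.31,0,0,8.5,-4.45,-3.31,0,0,8.5,-4.45,-3.31,0,0,8.5,-4.45,-3.31,0,0]
}}

```text
clock: 1.85
eef_pos: [0.473, 0.0607, 0.2316]
tool_rot: [0.116, 0.993, 0.0, 0.0]
ft_force: [1.5, 0.1, -0.6]
grip_width: 0.0852
grasp_force: 0.0
```

Emit:
{"op": "carry_out", "data": {
  "increments": [8.5,0,0,0,-0.17,8.5,0,0,0,-0.17,8.5,0,0,0,-0.17,8.5,0,0,0,-0.17,8.5,0,0,0,-0.17]
}}

```text
clock: 2.48
eef_pos: [0.4719, 0.0622, 0.2313]
tool_rot: [-0.307, 0.952, -0.0, 0.0]
ft_force: [0.3, 0.3, 0.3]
grip_width: 0.0849
grasp_force: 0.0
```

Emit:
{"op": "carry_out", "data": {
  "increments": [8.5,0,0,0,-0.17,8.5,0,0,0,-0.17,8.5,0,0,0,-0.028,8.5,0,0,0,0,8.5,0,0,0,0]
}}

```text
clock: 3.1
eef_pos: [0.4719, 0.0622, 0.2313]
tool_rot: [-0.473, 0.881, -0.0, -0.0]
ft_force: [0.8, 0.5, 0.5]
grip_width: 0.0849
grasp_force: 0.0
```

```bash
cat >> h.py <<'E'
def st(ax=None,ang=None):
    o=bot.get_obs(); M=R.from_quat(o["tool_rot"]).as_matrix()
    print("t",round(float(o["clock"]),2),"pos",np.round(o["eef_pos"],4),"x-ang",round(np.degrees(np.arctan2(M[1,0],M[0,0])),2),"z",np.round(M[:,2],3),"q",np.round(o["joint_pos"],3),"F",np.round(o["ft_force"],2),"T",np.round(o["ft_torque"],3),"w",round(float(o["grip_width"]),4),round(float(o["grasp_force"]),1))
    if ax is not None: print("tool shift cm",np.round(M.T@(np.array(ax)-o["eef_pos"])*100,2))
    return o
def bar(n="top"):
    p=bot.camera(n);C=cloud(p);o=None
    for d in bot.regions_of(p,"dial_grip")[:1]:
        P=C[d["mask"]];P=P[(P[:,2]>.076)&(P[:,2]<.092)]
        if len(P)>10: print(n,d["p"],len(P),cv2.minAreaRect(P[:,:2].astype(np.float32)*1000))
    return p
E
python3 - <<'E'
from h import *
st([.4725,.0615,.053]); p=bar("side"); bar("top")
E
```

```text
t 3.1 pos [0.4719 0.0622 0.2313] x-ang -123.57 z [ 0. -0. -1.] q [ 0.131  0.193 -0.056  1.322 -0.    -0.854] F [0.79 0.46 0.47] T [-0.041 -0.007 -0.006] w 0.0849 0.0
tool shift cm [ 0.03 -0.09 17.83]
side 0.64 95 ((471.485595703125, 58.36029052734375), (49.139442443847656, 13.852581977844238), 55.88001251220703)
```

Emit:
{"op": "carry_out", "data": {
  "increments": [8.5,0,-0.08,5,0,8.5,0,0,5,0,8.5,0,0,4,0,8.5,0,0,2.4,0,8.5,0,0,1,0]
}}

```text
clock: 3.92
eef_pos: [0.4715, 0.0617, 0.0558]
tool_rot: [-0.473, 0.881, 0.001, -0.001]
ft_force: [0.4, -0.0, 1.0]
grip_width: 0.0853
grasp_force: 0.0
```

Emit:
{"op": "carry_out", "data": {
  "increments": [4,0,0,0,0,3,0,0,0,0,2.2,0,0,0,0,2.2,0,0,0,0,2.2,0,0,0,0]
}}

```text
clock: 4.55
eef_pos: [0.4728, 0.0618, 0.0576]
tool_rot: [-0.473, 0.881, -0.0, 0.0]
ft_force: [-0.9, 0.2, 0.4]
grip_width: 0.0215
grasp_force: 0.0
```

Run:
```python
from h import *
st([.4725,.0615,.057]); p=bot.camera("side"); cv2.imwrite("pics/s1.png",cv2.resize(p["pixels"][190:310,230:390],(800,600)))
```

```text
t 4.55 pos [0.4728 0.0618 0.0576] x-ang -123.5 z [ 0.001  0.    -1.   ] q [ 0.13   0.349 -0.337  0.884  0.    -0.856] F [-0.91  0.24  0.42] T [ 0.01  -0.022  0.002] w 0.0215 0.0
tool shift cm [0.04 0.01 0.06]
```

View pics/s1.png

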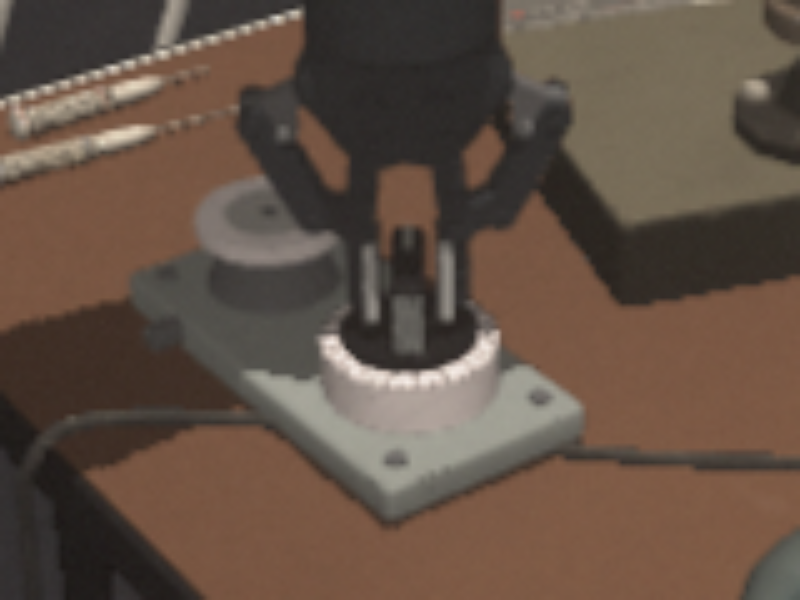

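The fingers stand evenly either side of the bar (crop pixels 370 and 447, bar at 408), above the skirt. Closing.

Emit:
{"op": "carry_out", "data": {
  "increments": [0.5,0,0,0,0,0.5,0,0,0,0,0.5,0,0,0,0,0.5,0,0,0,0,0.5,0,0,0,0]
}}

```text
clock: 5.22
eef_pos: [0.4727, 0.062, 0.0579]
tool_rot: [-0.473, 0.881, 0.0, 0.0]
ft_force: [-1.9, 0.6, 4.8]
grip_width: 0.013
grasp_force: 60.7
```

Run:
```python
from h import *
st()
```

```text
t 5.22 pos [0.4727 0.062  0.0579] x-ang -123.49 z [ 0.     0.001 -1.   ] q [ 0.13   0.348 -0.337  0.885  0.001 -0.856] F [-1.89  0.56  4.77] T [ 0.12   0.421 -0.034] w 0.013 60.7
```

Emit:
{"op": "carry_out", "data": {
  "increments": [0.5,0,0,0,0.07,0.5,0,0,0,0.07,0.5,0,0,0,0.07,0.5,0,0,0,0.07,0.5,0,0,0,0.07]
}}

```text
clock: 5.85
eef_pos: [0.4726, 0.0622, 0.0579]
tool_rot: [-0.312, 0.95, 0.0, 0.0]
ft_force: [-1.8, 1.1, 5.3]
grip_width: 0.0127
grasp_force: 60.9
```

Run:
```python
from h import *
st()
```

```text
t 5.85 pos [0.4726 0.0622 0.0579] x-ang -143.66 z [ 0.     0.001 -1.   ] q [ 0.13   0.348 -0.337  0.885  0.001 -0.504] F [-1.81  1.12  5.33] T [ 0.2    0.484 -0.012] w 0.0127 60.9
```

Emit:
{"op": "carry_out", "data": {
  "increments": [0.5,0,0,0,0.07,0.5,0,0,0,0.07,0.5,0,0,0,0.07,0.5,0,0,0,0,0.5,0,0,0,0]
}}

```text
clock: 6.48
eef_pos: [0.4724, 0.0623, 0.0579]
tool_rot: [-0.212, 0.977, 0.001, 0.0]
ft_force: [-2.5, 0.9, 5.9]
grip_width: 0.0129
grasp_force: 61.0
```

Run:
```python
from h import *
st()
```

```text
t 6.47 pos [0.4724 0.0623 0.0579] x-ang -155.58 z [-0.     0.001 -1.   ] q [ 0.13   0.348 -0.337  0.885  0.001 -0.296] F [-2.48  0.93  5.87] T [ 0.303  0.477 -0.099] w 0.0129 61.0
```

Emit:
{"op": "carry_out", "data": {
  "increments": [0.5,0,0,0,0.09,0.5,0,0,0,0.09,0.5,0,0,0,0.09,0.5,0,0,0,0.09,0.5,0,0,0,0.09]
}}

```text
clock: 7.1
eef_pos: [0.4724, 0.0626, 0.0579]
tool_rot: [0.013, 1.0, 0.001, -0.0]
ft_force: [-3.2, 1.8, 5.8]
grip_width: 0.0128
grasp_force: 60.9
```

Run:
```python
from h import *
st()
```

```text
t 7.1 pos [0.4724 0.0626 0.0579] x-ang 178.5 z [-0.     0.002 -1.   ] q [ 0.131  0.348 -0.337  0.885  0.002  0.157] F [-3.25  1.77  5.77] T [0.452 0.53  0.013] w 0.0128 60.9
```

Emit:
{"op": "carry_out", "data": {
  "increments": [0.5,0,0,0,0.02,0.5,0,0,0,0.02,0.5,0,0,0,0.02,0.5,0,0,0,0.02,0.5,0,0,0,0]
}}

```text
clock: 7.72
eef_pos: [0.4725, 0.0626, 0.0579]
tool_rot: [0.052, 0.999, 0.001, -0.0]
ft_force: [-2.1, 2.9, 6.5]
grip_width: 0.0127
grasp_force: 61.0
```

Run:
```python
from h import *
st()
```

```text
t 7.72 pos [0.4725 0.0626 0.0579] x-ang 174.09 z [ 0.     0.002 -1.   ] q [ 0.131  0.348 -0.337  0.885  0.002  0.234] F [-2.08  2.94  6.45] T [0.444 0.524 0.122] w 0.0127 61.0
```

Emit:
{"op": "carry_out", "data": {
  "increments": [0.5,0,0,0,0.02,0.5,0,0,0,0.02,0.5,0,0,0,0,0.5,0,0,0,0,0.5,0,0,0,0]
}}

```text
clock: 8.35
eef_pos: [0.4724, 0.0626, 0.0579]
tool_rot: [0.072, 0.997, 0.001, -0.0]
ft_force: [-2.2, 2.2, 5.4]
grip_width: 0.0132
grasp_force: 60.9
```

Run:
```python
from h import *
st()
```

```text
t 8.35 pos [0.4724 0.0626 0.0579] x-ang 171.8 z [-0.     0.002 -1.   ] q [ 0.131  0.348 -0.337  0.885  0.002  0.274] F [-2.25  2.18  5.45] T [0.518 0.482 0.017] w 0.0132 60.9
```

Emit:
{"op": "carry_out", "data": {
  "increments": [0.5,0,0,0,0.02,0.5,0,0,0,0.02,0.5,0,0,0,0,0.5,0,0,0,0,0.5,0,0,0,0]
}}

```text
clock: 8.98
eef_pos: [0.4724, 0.0627, 0.0579]
tool_rot: [0.091, 0.996, 0.001, -0.0]
ft_force: [-2.5, 2.0, 5.2]
grip_width: 0.0125
grasp_force: 60.9
```

Run:
```python
from h import *
st(); bar("side")
st()
```

```text
t 8.97 pos [0.4724 0.0627 0.0579] x-ang 169.51 z [-0.     0.002 -1.   ] q [ 0.131  0.348 -0.337  0.885  0.002  0.314] F [-2.46  1.96  5.22] T [0.453 0.477 0.002] w 0.0125 60.9
side 0.84 78 ((472.2816467285156, 60.597496032714844), (14.935762405395508, 53.02579116821289), 79.62674713134766)
t 9.07 pos [0.4724 0.0627 0.0579] x-ang 169.51 z [-0.     0.002 -1.   ] q [ 0.131  0.348 -0.337  0.885  0.002  0.314] F [-1.94  2.8   5.66] T [0.487 0.512 0.021] w 0.0127 60.9
```

Emit:
{"op": "carry_out", "data": {
  "increments": [0.5,0,0,0,0.04,0.5,0,0,0,0.04,0.5,0,0,0,0.04,0.5,0,0,0,0.04,0.5,0,0,0,0.04]
}}

```text
clock: 9.7
eef_pos: [0.4725, 0.0627, 0.0579]
tool_rot: [0.191, 0.982, 0.001, -0.0]
ft_force: [-1.1, 3.0, 4.9]
grip_width: 0.0129
grasp_force: 60.9
```

Run:
```python
from h import *
st()
```

```text
t 9.7 pos [0.4725 0.0627 0.0579] x-ang 157.97 z [ 0.     0.002 -1.   ] q [ 0.131  0.348 -0.337  0.885  0.002  0.515] F [-1.09  3.01  4.91] T [ 0.532  0.44  -0.026] w 0.0129 60.9
```

Emit:
{"op": "carry_out", "data": {
  "increments": [0.5,0,0,0,0.02,0.5,0,0,0,0.02,0.5,0,0,0,0.02,0.5,0,0,0,0,0.5,0,0,0,0]
}}

```text
clock: 10.32
eef_pos: [0.4725, 0.0628, 0.0579]
tool_rot: [0.22, 0.976, 0.001, -0.0]
ft_force: [-2.7, 2.0, 5.0]
grip_width: 0.0128
grasp_force: 60.9
```

Run:
```python
from h import *
st()
```

```text
t 10.32 pos [0.4725 0.0628 0.0579] x-ang 154.62 z [ 0.     0.002 -1.   ] q [ 0.131  0.348 -0.337  0.885  0.002  0.574] F [-2.74  2.05  4.97] T [ 0.593  0.44  -0.001] w 0.0128 60.9
```

Emit:
{"op": "carry_out", "data": {
  "increments": [0.5,0,0,0,0.02,0.5,0,0,0,0.02,0.5,0,0,0,0.01,0.5,0,0,0,0,0.5,0,0,0,0]
}}

```text
clock: 10.95
eef_pos: [0.4725, 0.0628, 0.0579]
tool_rot: [0.244, 0.97, 0.001, -0.0]
ft_force: [-1.7, 3.1, 6.0]
grip_width: 0.0129
grasp_force: 60.9
```

Run:
```python
from h import *
st();bot.camera("side");print(bot.get_obs()["ft_torque"])
```

```text
t 10.95 pos [0.4725 0.0628 0.0579] x-ang 151.77 z [ 0.     0.002 -1.   ] q [ 0.131  0.348 -0.337  0.885  0.002  0.623] F [-1.65  3.05  6.01] T [0.538 0.464 0.112] w 0.0129 60.9
[0.5730306  0.36924274 0.13084428]
```

Emit:
{"op": "carry_out", "data": {
  "increments": [0.5,0,0,0,0.02,0.5,0,0,0,0.02,0.5,0,0,0,0,0.5,0,0,0,0,0.5,0,0,0,0]
}}

```text
clock: 11.62
eef_pos: [0.4725, 0.0628, 0.0579]
tool_rot: [0.263, 0.965, 0.001, -0.0]
ft_force: [-1.9, 2.2, 5.8]
grip_width: 0.0131
grasp_force: 60.9
```

Run:
```python
from h import *
st();bot.camera("side");print(bot.get_obs()["ft_torque"]);bot.camera("side");print(bot.get_obs()["ft_torque"])
```

```text
t 11.62 pos [0.4725 0.0628 0.0579] x-ang 149.45 z [ 0.     0.002 -1.   ] q [ 0.131  0.348 -0.337  0.885  0.002  0.664] F [-1.9   2.17  5.79] T [0.548 0.489 0.025] w 0.0131 60.9
[ 0.5755449   0.43414188 -0.01317635]
[ 0.65142106  0.4647853  -0.01142947]
```

Emit:
{"op": "carry_out", "data": {
  "increments": [0.5,0,0,0,0.04,0.5,0,0,0,0.04,0.5,0,0,0,0.04,0.5,0,0,0,0.04,0.5,0,0,0,0.02]
}}

```text
clock: 12.35
eef_pos: [0.4726, 0.0629, 0.0579]
tool_rot: [0.349, 0.937, 0.001, -0.0]
ft_force: [-1.0, 2.7, 5.6]
grip_width: 0.0131
grasp_force: 60.8
```

Run:
```python
from h import *
st();bar("side");print(bot.get_obs()["ft_torque"])
```

```text
t 12.35 pos [0.4726 0.0629 0.0579] x-ang 139.09 z [ 0.     0.002 -1.   ] q [ 0.131  0.348 -0.337  0.885  0.002  0.845] F [-0.98  2.75  5.6 ] T [0.599 0.44  0.022] w 0.0131 60.8
side 0.71 61 ((471.07366943359375, 56.153533935546875), (8.949869155883789, 48.40838623046875), 53.122562408447266)
[ 0.65289304  0.45975371 -0.12132949]
```

Emit:
{"op": "carry_out", "data": {
  "increments": [0.5,0,0,0,0.02,0.5,0,0,0,0.02,0.5,0,0,0,0.02,0.5,0,0,0,0,0.5,0,0,0,0]
}}

```text
clock: 13.08
eef_pos: [0.4727, 0.0629, 0.0579]
tool_rot: [0.377, 0.926, 0.001, -0.0]
ft_force: [-2.1, 2.5, 4.6]
grip_width: 0.0129
grasp_force: 60.8
```

Run:
```python
from h import *
st();bar("side");print(bot.get_obs()["ft_torque"])
```

```text
t 13.07 pos [0.4727 0.0629 0.0579] x-ang 135.71 z [ 0.     0.003 -1.   ] q [ 0.131  0.348 -0.337  0.885  0.002  0.904] F [-2.09  2.49  4.62] T [0.682 0.438 0.01 ] w 0.0129 60.8
side 0.87 55 ((470.4731750488281, 58.61680603027344), (10.743302345275879, 49.336368560791016), 49.13042449951172)
[ 0.63343884  0.38355698 -0.03034973]
```

Emit:
{"op": "carry_out", "data": {
  "increments": [0.5,0,0,0,0.02,0.5,0,0,0,0.02,0.5,0,0,0,0,0.5,0,0,0,0,0.5,0,0,0,0]
}}

```text
clock: 13.8
eef_pos: [0.4727, 0.0631, 0.0579]
tool_rot: [0.395, 0.919, 0.001, -0.0]
ft_force: [-0.8, 4.0, 6.0]
grip_width: 0.0127
grasp_force: 60.9
```

```bash
cat >> h.py <<'E'
def tz():
    st(); r=[]
    for _ in range(4): bot.camera("side"); r.append(bot.get_obs()["ft_torque"][2])
    print(np.round(r,3),round(float(np.mean(r)),3))
E
python3 -c "
from h import *
tz()"
```

```text
t 13.8 pos [0.4727 0.0631 0.0579] x-ang 133.49 z [ 0.     0.002 -1.   ] q [ 0.131  0.349 -0.337  0.885  0.002  0.943] F [-0.81  3.98  6.01] T [0.65  0.368 0.401] w 0.0127 60.9
[0.476 0.45  0.458 0.443] 0.457
```

The torque jumped to about 0.46 N m at five clicks from the start, with only about 3° of give. That is the stop, touched and held. Now back seven clicks: target tool angle 276.5° (-83.5°), which is -2.5 rad.

Emit:
{"op": "carry_out", "data": {
  "increments": [0.5,0,0,0,-0.1,0.5,0,0,0,-0.125,0.5,0,0,0,-0.125,0.5,0,0,0,-0.125,0.5,0,0,0,-0.125]
}}

```text
clock: 14.62
eef_pos: [0.4725, 0.0626, 0.0579]
tool_rot: [0.105, 0.995, 0.001, -0.0]
ft_force: [-3.2, 2.5, 5.9]
grip_width: 0.0126
grasp_force: 60.9
```

Emit:
{"op": "carry_out", "data": {
  "increments": [0.5,0,0,0,-0.125,0.5,0,0,0,-0.125,0.5,0,0,0,-0.125,0.5,0,0,0,-0.125,0.5,0,0,0,-0.125]
}}

```text
clock: 15.25
eef_pos: [0.4725, 0.0622, 0.0579]
tool_rot: [-0.206, 0.979, 0.001, 0.0]
ft_force: [-2.2, 0.7, 6.7]
grip_width: 0.0131
grasp_force: 61.0
```

Emit:
{"op": "carry_out", "data": {
  "increments": [0.5,0,0,0,-0.125,0.5,0,0,0,-0.125,0.5,0,0,0,-0.125,0.5,0,0,0,-0.125,0.5,0,0,0,-0.125]
}}

```text
clock: 15.88
eef_pos: [0.4726, 0.0619, 0.0579]
tool_rot: [-0.497, 0.868, 0.0, 0.0]
ft_force: [-2.9, 1.1, 7.0]
grip_width: 0.013
grasp_force: 61.1
```

Emit:
{"op": "carry_out", "data": {
  "increments": [0.5,0,0,0,-0.125,0.5,0,0,0,-0.125,0.5,0,0,0,-0.125,0.5,0,0,0,-0.1,0.5,0,0,0,0]
}}

```text
clock: 16.5
eef_pos: [0.4729, 0.0619, 0.0579]
tool_rot: [-0.686, 0.728, -0.0, 0.0]
ft_force: [-2.0, -0.1, 6.5]
grip_width: 0.0127
grasp_force: 60.6
```

```bash
python3 -c "
from h import *
tz();bar('side')"
```

```text
t 16.5 pos [0.4729 0.0619 0.0579] x-ang -93.41 z [ 0.001  0.    -1.   ] q [ 0.13   0.349 -0.337  0.885  0.    -1.381] F [-2.05 -0.09  6.48] T [0.072 0.294 0.036] w 0.0127 60.6
[0.009 0.09  0.043 0.031] 0.044
side 0.9 63 ((471.75762939453125, 47.032920837402344), (25.515262603759766, 13.309876441955566), 82.26242065429688)
```

Emit:
{"op": "carry_out", "data": {
  "increments": [0.5,0,0,0,-0.05,0.5,0,0,0,-0.05,0.5,0,0,0,-0.05,0.5,0,0,0,-0.023,0.5,0,0,0,0]
}}

```text
clock: 17.42
eef_pos: [0.4731, 0.0619, 0.0579]
tool_rot: [0.746, -0.666, 0.0, -0.0]
ft_force: [-1.0, -0.2, 4.8]
grip_width: 0.0133
grasp_force: 60.5
```

```bash
python3 -c "
from h import *
tz();bar('side')"
```

```text
t 17.43 pos [0.4731 0.0619 0.0579] x-ang -83.54 z [ 0.001  0.    -1.   ] q [ 0.13   0.349 -0.337  0.884  0.    -1.554] F [-0.98 -0.19  4.76] T [0.143 0.262 0.032] w 0.0133 60.5
[-0.024 -0.025 -0.004  0.018] -0.009
```

Emit:
{"op": "carry_out", "data": {
  "increments": [3,0,0,0,0,5,0,0,0,0,5,0,0,0,0,5,0,0,0,0,5,0,0,0,0]
}}

```text
clock: 18.35
eef_pos: [0.4725, 0.0618, 0.0572]
tool_rot: [0.746, -0.666, -0.0, 0.0]
ft_force: [-0.0, 0.7, 0.1]
grip_width: 0.0497
grasp_force: 0.0
```

Emit:
{"op": "carry_out", "data": {
  "increments": [5,0,0,-2,0,5,0,0,-4,0,5,0,0,-5,0,5,0,0,-5,0,5,0,0,0,0]
}}

```text
clock: 18.98
eef_pos: [0.4755, 0.0622, 0.2218]
tool_rot: [0.746, -0.666, 0.003, -0.004]
ft_force: [1.0, -0.2, 0.3]
grip_width: 0.0502
grasp_force: 0.0
```

Emit:
{"op": "carry_out", "data": {
  "increments": [5,6,0,0,0,5,6,0,0,0,5,6,0,0,0,5,6,0,0,0,5,0,0,0,0]
}}

```text
clock: 19.6
eef_pos: [0.4991, -0.1804, 0.2157]
tool_rot: [0.744, -0.668, -0.001, 0.001]
ft_force: [-0.3, 1.1, 0.3]
grip_width: 0.0505
grasp_force: 0.0
```

Run:
```python
from h import *
st(); bar("side"); p=bar("top"); cv2.imwrite("pics/t2.png",cv2.resize(p["pixels"][150:310,210:490],(800,457)))
for t in("dial_grip","stage_top"): print(t,[(round(d["p"],2),np.round(cam2w(p,d["xyz"]),4)) for d in bot.place_of(p,t)[:2]])
```

```text
t 19.6 pos [ 0.4991 -0.1804  0.2157] x-ang -83.88 z [-0.002 -0.    -1.   ] q [-3.460e-01  3.100e-01  5.800e-02  1.320e+00 -1.000e-03 -2.024e+00] F [-0.28  1.14  0.34] T [0.105 0.019 0.05 ] w 0.0505 0.0
side 0.76 148 ((472.5196228027344, 60.28526306152344), (16.2496337890625, 53.867584228515625), 5.932687282562256)
top 0.96 216 ((473.4698181152344, 61.75939178466797), (14.710307121276855, 52.960025787353516), 7.021029949188232)
dial_grip []
stage_top [(0.9, array([0.4713, 0.1664, 0.0528]))]
```

View pics/t2.png

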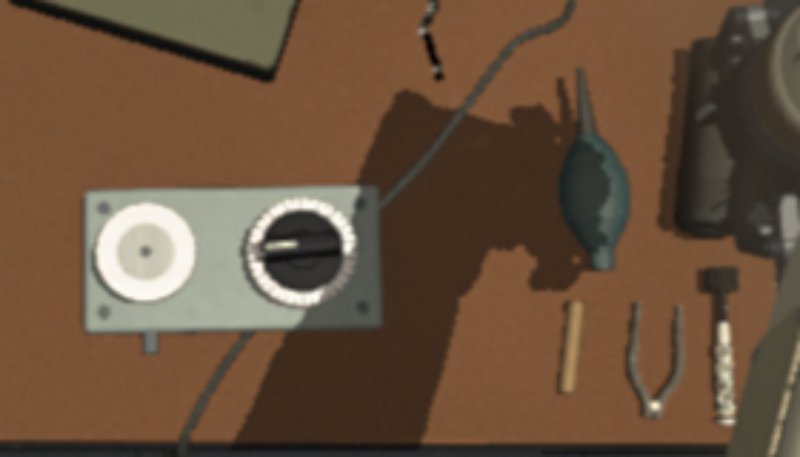

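The bar now lies at about 97° with the white line at crop (280,243) toward the stage table. That is the start angle plus 40°, or seven clicks from the stop. The dial is free and the tools are undisturbed. Handing in.

```bash
python3 -c "
from h import *
print(bot.job_done())"
```

```text
the job is handed in; nothing more can be done
None
```

The dial was turned clockwise to its end stop, which I felt five clicks from the start at about 0.46 N m with roughly 3° of give. I then turned it back seven clicks and let go. The last picture shows the bar at 97° against an expected 96.5°, with the tools untouched, and I handed the job in; it returned no verdict.

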